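# Crock the glazed pot from the flap-front caddy

## Task

Crock the blue pot for planting: lift the green caddy by its black handle, rest its front lip lightly on the pot's rim with the yellow flap still shut, and tip it there, the lip still resting on the rim without weight being forced on it, just far enough that the flap swings open and all four terracotta crocks slide into the pot; don't turn it right over. Then stand the empty caddy back upright on the rubber mat with its flap shut and let go, leaving the pot where it stands and the other things undisturbed.

Things in the scene. Friction and masses are not known exactly. Their poses are not given: they have to be found in the camera images.
- caddy: Green plastic tub, clear top, 98 wide (y), 104 high, 0.25 to 0.4 kg plus four crocks. Origin: centre of underside; -x is its front, z up. Underside flat, floor 5 thick; back at x = +85 mm. The mouth leans back 15 degrees under the yellow flap, whose foot is at x = -95 mm; the floor runs on as a bare lip to x = -110. Tipped forward (about its own -y, top towards -x) it empties at 35 to 60 degrees.
- caddy_lip (a point): Middle of the lower front edge of the caddy's lip, 110 mm in front of the caddy's origin at underside level (z = 0 in its frame). Resting on the pot, the lip overhangs the rim by 10 to 20 mm; the straight lip bears on the round rim first in its middle and, as it is tipped, nearer its corners, so the height of the hand must be felt for and corrected. A held caddy gives about 1 mm per 5 N there.
- caddy_handle (a point): Centre of the straight black handle bar: at (8, 0, 150) mm in the caddy's frame, same axes. Bar along x, 116 long, 18 wide (y), 16 high; free between its posts from x = -38 to 54 mm, with 38 mm of air under it. Gripped across y, the hand may lean in the x-z plane; gripped with the hand leant back over the rear (fingers pointing down and forward) it needs less wrist angle when tipping.
- flap (a joint): Angle of the yellow flap (94 wide, 96 high, 3 thick, 30 g), rad: 0 shut, growing as its foot swings out to the front, up to 1.9. It hangs freely from a hinge along y at the caddy's top front edge (x = -66, z = 101 mm in its frame), no latch or spring: gravity keeps it shut while the caddy is upright and swings it open when tipped forward beyond 15 degrees.
- pot: Round blue glazed bulb pan, 1.3 kg, loose on the mat: outside diameter 196 mm at the rim, 136 mm at the foot, 95 mm high, wall 7 mm, floor 8 mm thick. Origin: centre of the underside, z up. Slides if shoved. A resting load of 3 to 10 N on the rim is right; over 30 N may chip the glaze.
- pot_rim (a point): Centre of the pot's mouth, 95 mm above its underside, at rim height.
- crock1: Terracotta crock (pot shard), one of four alike, about 64 x 40 mm and 8 thick, slightly ridged, 35 g. Origin near its middle, at its underside. Starts lying flat in the caddy; slides on the caddy's floor when it slopes 22 degrees or more (slippery) to 31 (rough).
- crock2: Terracotta crock (pot shard), one of four alike, about 64 x 40 mm and 8 thick, slightly ridged, 35 g. Origin near its middle, at its underside. Starts lying flat in the caddy; slides on the caddy's floor when it slopes 22 degrees or more (slippery) to 31 (rough).
- crock3: Terracotta crock (pot shard), one of four alike, about 64 x 40 mm and 8 thick, slightly ridged, 35 g. Origin near its middle, at its underside. Starts lying flat in the caddy; slides on the caddy's floor when it slopes 22 degrees or more (slippery) to 31 (rough).
- crock4: Terracotta crock (pot shard), one of four alike, about 64 x 40 mm and 8 thick, slightly ridged, 35 g. Origin near its middle, at its underside. Starts lying flat in the caddy; slides on the caddy's floor when it slopes 22 degrees or more (slippery) to 31 (rough).
- mat: Black rubber mat fixed on the table, 540 (x) by 820 (y) mm, 4 thick. Origin: centre of its underside, at table level. Caddy and pot stand on it.
- watering_can: Orange plastic watering can, about 310 long and 230 high, bystander. Origin: centre of its underside.
- weeder: Steel weeder with wooden handle, 310 long, lying flat on the mat between caddy and pot, 26 high, bystander. Origin near its middle, long axis x.
- seedling_tray: Black plastic seedling tray, 190 x 280 x 55 mm, with seedlings, bystander.
- clay_pot: Small terracotta pot, 106 diameter, 86 high, bystander.
- spray_bottle: Green spray bottle, 84 diameter, 230 high, bystander.
- trowel: Steel trowel with wooden handle, 325 long, lying flat, bystander.

How it is judged:
On the way, in this order (a step that is already met when the one before it is completed fails the run):
1. the caddy's lip rests on the pot's rim, the flap still shut (contact force between caddy and pot above 0.3 N and value of joint flap below 0.1 rad and z of caddy_lip in the frame of pot_rim between -0.03 and 0.02 m and horizontal distance between caddy_lip and pot_rim below 0.12 m), for 0.1 s.
2. the caddy is tipped on the rim, its lip still resting there, until the flap swings open (contact force between caddy and pot above 0.3 N and value of joint flap above 0.15 rad and z of caddy_lip in the frame of pot_rim below 0.035 m and horizontal distance between caddy_lip and pot_rim below 0.12 m), for 0.05 s.
3. all four crocks lie in the pot (horizontal distance between each of crock1, crock2, crock3, crock4 and pot below 0.085 m and z of crock1 in the frame of pot between 0 and 0.075 m and z of crock2 in the frame of pot between 0 and 0.075 m and z of crock3 in the frame of pot between 0 and 0.075 m and z of crock4 in the frame of pot between 0 and 0.075 m), for 0.2 s.
At the end, for the whole second after the job is handed in: All four crocks lie at rest inside the pot (middle within 85 mm of its axis and at least 20 mm below the rim); the pot stands upright within 30 mm of where it was; the caddy stands upright (within 0.08 rad) on the mat, let go and at rest, flap shut (under 0.1 rad) (all of step 3 and linear speed of each of crock1, crock2, crock3, crock4, caddy below 0.03 m/s and angle between each of caddy, pot's own z axis and vertical below 0.08 rad and height (world z) of caddy between -0.001 and 0.01 m and x of caddy in the frame of mat between -0.27 and 0.27 m and y of caddy in the frame of mat between -0.41 and 0.41 m and value of joint flap below 0.1 rad and distance of pot from where it was at the start of the episode below 0.03 m); the robot touches nothing.
It fails at once if the caddy is turned right over (more than 80 degrees) (angle between caddy's own z axis and vertical above 1.4 rad).
It fails at once if crocks are dropped in: flap open and caddy tipped with its lip more than 60 mm above the rim (value of joint flap above 0.35 rad and angle between caddy's own z axis and vertical above 0.6 rad and z of caddy_lip in the frame of pot_rim above 0.06 m).
It fails at once if the caddy leans hard on the glazed pot (over 30 N) (contact force between caddy and pot above 30 N).
It fails at once if the pot is shoved more than 40 mm (distance of pot from where it was at the start of the episode above 0.04 m).
It fails at once if a bystander is disturbed (moved more than 30 mm) (distance of any of watering_can, weeder, seedling_tray, clay_pot, spray_bottle, trowel from where it was at the start of the episode above 0.03 m).
It also fails if it takes over 72 s, if anything falls off the work surface, if the arm or the gripper's body presses on something with over 40 N, if the wrist force passes 120 N, or if a joint passes its speed limit or range.

## Robot

A 6-joint arm with a two-finger parallel gripper is mounted at the origin on the work surface. World frame = base frame: x ahead of the robot, y to its left, z up, the work surface at z = 0. Lengths are in m, angles in rad, forces in N, time in s.
With the tool pointing down it reaches from about 0.35 to 0.975 m from the base axis. Payload 4.9 kg.
Tool frame: the origin (TCP) lies on the centre line of the jaws, within the pads' length; the fingertips stand ctrl.tcp_to_tips ahead of it and the grasp point (between the pads) lies 3 mm ahead of it (ctrl.tcp_to_tips is the distance from the TCP to the fingertips, in m); z points along the fingers, y is the direction in which the jaws open and shut (so a half turn about z gives the same grasp; the last joint's range is limited). The gripper opens to 85 mm and grips with 20 to 120 N. Pads are 22 mm wide; open, the fingers measure 114 mm over their backs; the gripper's body (76 mm by 85 mm) begins 54 mm behind the grasp point. The pads swing forward as they close: fully open they stand 13 mm farther back than shut.
Start: joints at [-1.33, 0.053, 1.613, -0, 1.476, -0.119], TCP at [0.22, -0.585, 0.253] pointing down, gripper open.
Joint ranges: [-3.01, 3.01], [-1.01, 2.22], [0.06, 2.58], [-1.02, 4.17], [0.09, 2.62], [-3.14, 3.14]. Speed limits (rad/s): [2.57, 2.57, 3.14, 3.14, 3.14, 3.14].

## Interface

Orientations are given as a rotation vector (axis times angle).
In Python, from station import ctrl, vision gives the robot as it stands.
- The arm moves only by the tool jog_arm, never from a script. Its argument "deltas" is a list of rows, each a list of 7 numbers: the turn, a rotation vector about the tool's x, y, z in rad, then the shift along the tool's x, y, z in cm, then the opening, from 0 (shut) to 1 (fully open). A call has 1 to 12 rows; each row shifts and turns the commanded pose from where the row before left it, along the tool's axes as they then stand; what a row does not reach is not made up. A row lasts 1/12 s, in which the tool goes at most 41.7 mm and 7.16 degrees, less where a joint would pass 70% of its speed; a pose out of reach is approached as far as the arm can. A call with a gripper value outside its range is refused whole. The fingers move at their own pace and stop on an object; "grip_force" is the grip in N (left out, the last holds). Time passes only in rows, so rows that do not move let the fingers close. It gives the time, the measured TCP pose, the force and the opening at its end, in the units of the state.
- ctrl.get_obs(): the state, without advancing time (a new reading comes with each control period).
- vision.get_image(name): name is "scene" or "top" or "wrist"; returns (picture, depth): 384x512x3 uint8, red, green, blue; 384x512 float32, m along the optical axis (not along the pixel's ray), 0 where there is no reading.
- vision.calibration(name): a dict with "fx", "fy", "cx", "cy" (pixels), "rvec" (rotation vector, rad) and "tvec" (3), from world to camera coordinates, as OpenCV has them; the wrist camera has in their place "hand_eye" (4x4, takes a point from camera to tool coordinates, whose origin is the TCP and whose axes are the flange's). Camera axes: x right, y down, z forward; pixel columns grow to the right and rows downward; lengths in m; the calibration is good to about 2 mm. A picture is of the moment at which its call begins: read the wrist's pose just before it. calibration takes no time and is no camera call.
- ctrl.finish_job(): hands the job in, once; it reports no verdict.
The state is a dict: "t": time; "q": joint angles; "dq": joint speeds; "effort": joint torques, N m; "tool_pos": TCP position; "tool_rot": TCP orientation; "contact_force": force on the tool from outside, world axes, zero at the start; "wrist_torque": the same for the moment, N m; "opening": finger opening in m.
Only numpy, scipy, OpenCV 4.12 (cv2) and the standard library are available. Lean on these libraries where they do the work, as an engineer would, in place of code of your own. Each camera call takes 0.05 s, during which the arm holds its last target. There are 200 camera calls.

## Working session

There is one attempt and no reset: what is moved stays moved. The work goes in short steps, Python scripts to look and compute and a tool call to move; the robot and the scene stay as the last step left them, time stands still between calls to the robot, and variables do not carry over. Pictures are saved under pics/ and viewed, about 8 in all and at most 12, crops included, and the job is handed in when it is done.

Besides the shell and the picture viewer there is one more tool, called after "Request:" as name(argument=value, ...), one argument or row to a line, values as JSON. jog_arm: Moves the arm, as the interface text tells. Its arguments: {"type":"object","properties":{"deltas":{"type":"array"},"grip_force":{"type":"number"}},"required":["deltas"]}

```bash
mkdir -p pics; ls; python3 - <<'E'
from station import ctrl, vision
import cv2,numpy as np
for n in ("scene","top"):
    im,d=vision.get_image(n); np.savez(f"{n}.npz",im=im,d=d); cv2.imwrite(f"pics/{n}0.png",im[:,:,::-1]); print(n,vision.calibration(n))
print(vision.calibration("wrist")); print(ctrl.get_obs(), ctrl.tcp_to_tips)
E
```

```text
pics
scene {'fx': 439.94725875788083, 'fy': 439.94725875788083, 'cx': 256.8648810121061, 'cy': 190.9974841545082, 'rvec': array([ 1.97504052,  1.38743789, -0.60206857]), 'tvec': array([-0.22254227, -0.23988689,  2.19211458])}
top {'fx': 475.0504371401362, 'fy': 475.0504371401362, 'cx': 259.3597045815792, 'cy': 197.87738366945263, 'rvec': array([ 2.14868604, -2.16869662,  0.14793757]), 'tvec': array([0.03464583, 0.55331437, 2.0054303 ])}
{'fx': 286.3106026797041, 'fy': 286.3106026797041, 'cx': 253.79973267907047, 'cy': 190.43904173701313, 'hand_eye': array([[-4.14735437e-04, -9.66176360e-01, -2.57881891e-01,
         6.43361231e-02],
       [ 9.99999907e-01, -3.71068212e-04, -2.17999271e-04,
        -9.99467624e-04],
       [ 1.14933970e-04, -2.57881958e-01,  9.66176424e-01,
        -1.20418708e-01],
       [ 0.00000000e+00,  0.00000000e+00,  0.00000000e+00,
         1.00000000e+00]])}
{'t': 0.1, 'q': array([-1.33000281e+00,  5.32804432e-02,  1.61418306e+00,  1.43150376e-05,
        1.47602323e+00, -1.19001306e-01]), 'dq': array([ 8.75077959e-05,  2.89086272e-04, -2.69171269e-03,  6.25493501e-04,
       -7.32976334e-05,  7.27800624e-04]), 'effort': array([-4.18763348e-04, -3.94901741e+01, -3.71362603e+01, -1.56959745e-04,
        3.98219941e-03, -1.14616975e-05]), 'tool_pos': array([ 0.21992493, -0.58445203,  0.25217663]), 'tool_rot': array([-3.08903326e+00, -5.61780359e-01,  1.58630379e-04]), 'contact_force': array([-0.27396863, -0.41724268, -0.67543366]), 'wrist_torque': array([ 0.0258605 , -0.03815038,  0.00909441]), 'opening': 0.08518787243417425} 0.022
```

View pics/scene0.png

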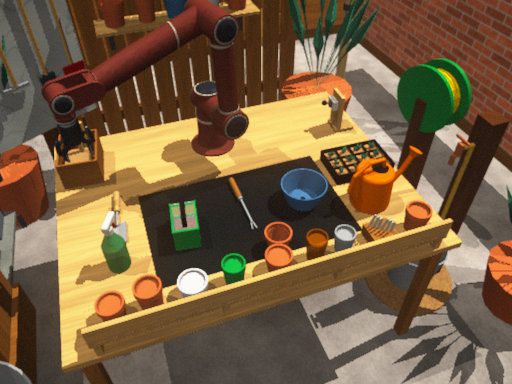

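View pics/top0.png

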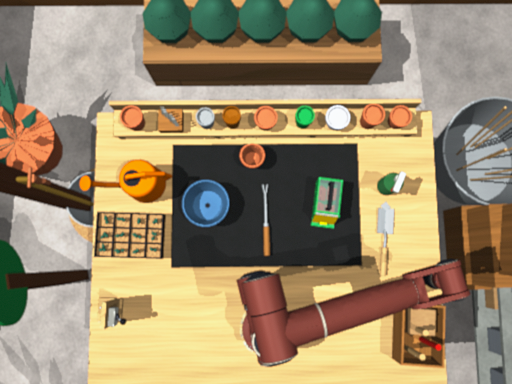

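The caddy stands right of the weeder with its flap facing the robot (top view 328,202). The pot is at (206,203), and the weeder lies between them at about (266,220).

```bash
cat > h.py <<'E'
import numpy as np,cv2
from scipy.spatial.transform import Rotation as R
from station import ctrl,vision
def cloud(n,im=None,d=None):
    """world points per pixel from depth"""
    o=ctrl.get_obs()
    if im is None: im,d=vision.get_image(n)
    c=vision.calibration(n); v,u=np.mgrid[:384,:512]
    P=np.stack([(u-c['cx'])/c['fx']*d,(v-c['cy'])/c['fy']*d,d],-1)
    if n=="wrist":
        H=c['hand_eye']; W=(P@H[:3,:3].T+H[:3,3])@R.from_rotvec(o['tool_rot']).as_matrix().T+o['tool_pos']
    else: W=(P-c['tvec'])@R.from_rotvec(c['rvec']).as_matrix()
    return im,d,W
E
python3 - <<'E'
from h import *
for n in ("top","scene"):
    z=np.load(n+".npz"); im,d,W=cloud(n,z['im'],z['d']); hsv=cv2.cvtColor(im,cv2.COLOR_RGB2HSV)
    def rep(name,m):
        m=m&(d>0); k,l,s,_=cv2.connectedComponentsWithStats(m.astype(np.uint8))
        for i in range(1,k):
            if s[i,4]>40:
                p=W[l==i]; print(n,name,s[i],'med',np.median(p,0).round(3),'lo',np.percentile(p,2,0).round(3),'hi',np.percentile(p,98,0).round(3))
    inb=(W[...,0]>.2)&(W[...,0]<.9)&(abs(W[...,1])<.55)&(W[...,2]>-.02)
    H,S,V=[hsv[...,i] for i in range(3)]
    rep('blue',(H>95)&(H<125)&(S>100)&inb)
    bl=(H>95)&(H<125)&(S>100)&inb&(W[...,2]>.088)
    p=W[bl][:,:2]; A=np.c_[2*p,np.ones(len(p))]; s=np.linalg.lstsq(A,(p**2).sum(1),rcond=None)[0]; print('pot rim circle',s[:2],np.sqrt(s[2]+s[:2]@s[:2]),len(p))
    rep('green',(H>50)&(H<80)&(S>120)&inb); rep('yellow',(H>22)&(H<34)&(S>200)&(W[...,2]>.02)&inb)
    rep('orange',(H>4)&(H<20)&(S>180)&inb)
    hb=(W[...,2]>.13)&(W[...,2]<.18)&(V<70)&inb&(W[...,1]<0)&(W[...,1]>-.4)
    rep('handle',hb)
    p=W[hb]; 
    if len(p)>5:
        q=p[:,:2]-p[:,:2].mean(0); print('dir',np.linalg.svd(q)[2][0],p.mean(0),p[:,2].max())
    mt=(V<60)&(abs(W[...,2])<.015)&inb; rep('mat',mt)
E
```

```text
top blue [ 181  179   49   48 1853] med [0.536 0.263 0.026] lo [ 0.439  0.165 -0.002] hi [0.62  0.351 0.104]
pot rim circle [ 0.44080508 -0.04280848] 0.33272164130619253 337
top green [295 109  20  19 268] med [ 0.869 -0.156  0.166] lo [ 0.839 -0.192  0.115] hi [ 0.898 -0.122  0.186]
top green [378 174  17  20 210] med [ 0.597 -0.496  0.121] lo [ 0.568 -0.517  0.034] hi [ 0.63  -0.484  0.165]
top green [311 176  33  43 363] med [ 0.564 -0.24   0.102] lo [ 0.471 -0.334 -0.004] hi [ 0.645 -0.196  0.119]
top green [310 221  25   8  95] med [ 0.436 -0.241  0.007] lo [ 0.423 -0.292 -0.008] hi [ 0.45  -0.192  0.019]
top yellow [313 215  24  10 141] med [ 0.457 -0.242  0.054] lo [ 0.443 -0.287  0.022] hi [ 0.47  -0.2    0.092]
top orange [222 108  19  20 252] med [0.868 0.143 0.174] lo [0.841 0.11  0.114] hi [0.899 0.175 0.197]
top orange [127 160  45  42 886] med [0.619 0.473 0.169] lo [0.545 0.407 0.029] hi [0.69  0.545 0.23 ]
top handle [326 182   8  28  93] med [ 0.542 -0.255  0.161] lo [ 0.493 -0.264  0.135] hi [ 0.599 -0.242  0.171]
dir [-0.99739894 -0.07207876] [ 0.54681956 -0.253118
[... 1140 characters left out ...]
13 ] lo [0.835 0.348 0.093] hi [0.899 0.412 0.137]
scene orange [306 228  23  32 392] med [0.873 0.135 0.176] lo [0.823 0.104 0.074] hi [0.898 0.192 0.195]
scene orange [133 275  30  29 494] med [ 0.866 -0.437  0.176] lo [ 0.835 -0.477  0.119] hi [ 0.899 -0.397  0.194]
scene orange [111 291  15  24 200] med [ 0.872 -0.534  0.15 ] lo [ 0.837 -0.549  0.112] hi [ 0.898 -0.516  0.164]
scene handle [178 196   8  27 117] med [ 0.561 -0.259  0.163] lo [ 0.494 -0.271  0.136] hi [ 0.605 -0.245  0.169]
dir [0.97782469 0.20942512] [ 0.57568445 -0.25337642  0.15997089] 0.1739067535130473
scene mat [  139   158   222   129 11724] med [ 0.554 -0.063  0.007] lo [ 0.278 -0.393 -0.   ] hi [0.748 0.39  0.013]
```

Request:
jog_arm(
  deltas=[
    [0,0,0,3.5,-1.6,-1.1,1],
    [0,0,0,3.5,-1.6,-1.1,1],
    [0,0,0,3.5,-1.6,-1.1,1],
    [0,0,0,3.5,-1.6,-1.1,1],
    [0,0,0,3.5,-1.6,-1.1,1],
    [0,0,0,3.5,-1.6,-1.1,1],
    [0,0,0,3.5,-1.6,-1.1,1],
    [0,0,0,3.5,-1.6,-1.1,1],
    [0,0,0,3.5,-1.6,-1.1,1],
    [0,0,0,3.5,-1.6,-1.1,1],
    [0,0,0,3.5,-1.6,-1.1,1],
    [0,0,0,3.5,-1.6,-1.1,1],
  ],
)

```text
t: 1.1
tool_pos: [0.5465, -0.2556, 0.3853]
tool_rot: [-3.09, -0.562, 0.001]
contact_force: [0.0, -0.9, -0.0]
opening: 0.0855
```

Request:
jog_arm(
  deltas=[
    [0,0,-0.12,0,0,0,1],
    [0,0,-0.12,0,0,0,1],
    [0,0,-0.12,0,0,0,1],
    [0,0,-0.12,0,0,0,1],
    [0,0,-0.12,0,0,0,1],
    [0,0,-0.12,0,0,0,1],
    [0,0,-0.12,0,0,0,1],
    [0,0,-0.12,0,0,0,1],
    [0,0,-0.12,0,0,0,1],
    [0,0,-0.12,0,0,0,1],
    [0,0,-0.12,0,0,0,1],
    [0,0,-0.12,0,0,0,1],
  ],
)

```text
t: 2.1
tool_pos: [0.5454, -0.2573, 0.3845]
tool_rot: [-1.945, -2.466, 0.0]
contact_force: [-0.0, 0.7, -0.3]
opening: 0.0855
```

Request:
jog_arm(
  deltas=[
    [0,0,-0.12,0,0,0,1],
    [0,0,-0.12,0,0,0,1],
    [0,0,-0.12,0,0,0,1],
    [0,0,-0.12,0,0,0,1],
    [0,0,-0.12,0,0,0,1],
    [0,0,-0.12,0,0,0,1],
    [0,0,-0.12,0,0,0,1],
    [0,0,-0.12,0,0,0,1],
    [0,0,-0.12,0,0,0,1],
    [0,0,-0.12,0,0,0,1],
    [0,0,-0.12,0,0,0,1],
    [0,0,0,0,0,0,1],
  ],
)

```text
t: 3.1
tool_pos: [0.5454, -0.2573, 0.3846]
tool_rot: [-0.031, -3.14, -0.001]
contact_force: [-0.3, -0.4, 1.1]
opening: 0.085
```

```bash
python3 - <<'E'
from h import *
import time
im,d,W=cloud("wrist"); o=ctrl.get_obs(); np.savez("w1.npz",im=im,d=d,W=W); cv2.imwrite("pics/w1.png",im[:,:,::-1])
print(o['q'].round(3),o['tool_pos'],R.from_rotvec(o['tool_rot']).as_matrix().round(3),o['t'])
hsv=cv2.cvtColor(im,cv2.COLOR_RGB2HSV)
hb=(W[...,2]>.145)&(W[...,2]<.18)&(hsv[...,2]<90)&(d>.1)&(W[...,1]<-.15)&(W[...,1]>-.35)
p=W[hb];v,u=np.nonzero(hb);print(len(p),u.min(),u.max(),v.min(),v.max())
if len(p): print(p.min(0),p.max(0),np.median(p,0),np.linalg.svd(p[:,:2]-p[:,:2].mean(0),full_matrices=False)[2][0])
E
```

```text
[-0.564 -0.043  1.493 -0.     1.692 -2.111] [ 0.54541021 -0.25730441  0.38465862] [[-1.     0.024 -0.001]
 [ 0.024  1.     0.001]
 [ 0.001  0.001 -1.   ]] 3.15
1200 242 264 121 213
[ 0.48698171 -0.27246404  0.14521001] [ 0.60045254 -0.24339302  0.16439198] [ 0.54015458 -0.2578932   0.16160089] [ 0.99041104 -0.13815196]
```

View pics/w1.png

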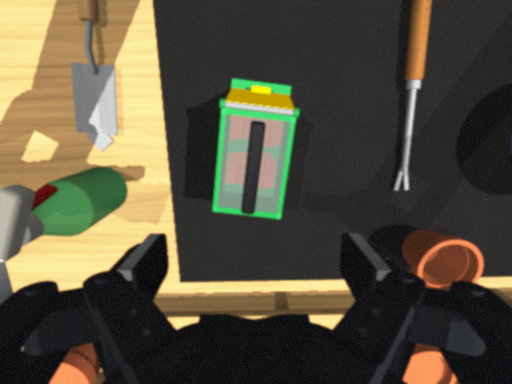

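The wrist picture shows the bar from (258,122) to (248,213) between the open fingers, with the flap end up. Yaw is about -8°, the bar centre is near (0.544, -0.258, 0.154), and the weeder is clear on the right.

Request:
jog_arm(
  deltas=[
    [0,0,0.114,0,0,0,1],
    [0,0.1,0,0,0,0,1],
    [0,0.1,0,0,0,0,1],
    [0,0.1,0,0,0,0,1],
    [0,0.1,0,0,0,0,1],
    [0,0.1,0,0,0,0,1],
    [0,0,0,0,0,0,1],
  ],
)

```text
t: 3.73
tool_pos: [0.5468, -0.2573, 0.3812]
tool_rot: [-0.18, -2.629, -0.048]
contact_force: [0.7, -0.2, -0.6]
opening: 0.0854
```

```bash
cat >> h.py <<'E'
def to(target,o=None):
    """tool-frame shift (cm) to bring TCP to world target"""
    o=o or ctrl.get_obs(); M=R.from_rotvec(o['tool_rot']).as_matrix()
    return (M.T@(np.array(target)-o['tool_pos'])*100).round(2)
E
python3 - <<'E'
from h import *
o=ctrl.get_obs(); M=R.from_rotvec(o['tool_rot']).as_matrix(); print(M.round(3),o['tool_pos'],o['q'].round(3))
c=np.array([.5437,-.258,.154]); print(to(c-.003*M[:,2]-.08*M[:,2]),to(c-.003*M[:,2]))
E
```

```text
[[-0.866  0.137 -0.481]
 [ 0.119  0.991  0.067]
 [ 0.486  0.001 -0.874]] [ 0.54678995 -0.25732113  0.38119514] [-0.491  0.249  1.239 -0.199  2.125 -1.989]
[-10.78  -0.13  11.7 ] [-10.78  -0.13  19.7 ]
```

Request:
jog_arm(
  deltas=[
    [0,0,0,-2.7,0,2.9,1],
    [0,0,0,-2.7,0,2.9,1],
    [0,0,0,-2.7,-0.1,2.9,1],
    [0,0,0,-2.7,0,3.0,1],
    [0,0,0,0,0,2,1],
    [0,0,0,0,0,2,1],
    [0,0,0,0,0,2,1],
    [0,0,0,0,0,2,1],
    [0,0,0,0,0,0,1],
    [0,0,0,0,0,0,1],
  ],
)

```text
t: 4.57
tool_pos: [0.5449, -0.2581, 0.1602]
tool_rot: [-0.182, -2.635, -0.047]
contact_force: [0.5, -0.0, 0.2]
opening: 0.0852
```

```bash
python3 - <<'E'
from h import *
o=ctrl.get_obs(); M=R.from_rotvec(o['tool_rot']).as_matrix(); print(o['tool_pos'],o['q'].round(3),o['contact_force'])
c=np.array([.5437,-.258,.154]); print(to(c-.003*M[:,2]))
im,d,W=cloud("wrist"); cv2.imwrite("pics/w2.png",im[:,:,::-1])
E
```

```text
[ 0.54492899 -0.25813028  0.16016259] [-0.494  0.368  1.464 -0.172  1.781 -1.923] [ 0.50743389 -0.04871707  0.18498053]
[-0.19 -0.    0.3 ]
```

View pics/w2.png

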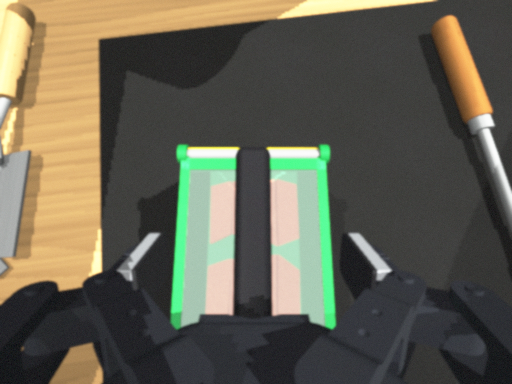

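The bar runs straight at column 254, between the pads at about 140 and 370. It is aligned and centred, so I'm closing and lifting.

Request:
jog_arm(
  deltas=[
    [0,0,0,-0.2,0,0.3,0],
    [0,0,0,0,0,0,0],
    [0,0,0,0,0,0,0],
    [0,0,0,0,0,0,0],
    [0,0,0,0,0,0,0],
    [0,0,0,0,0,0,0],
    [0,0,0,0,0,0,0],
    [0,0,0,0,0,0,0],
  ],
  grip_force=100,
)

```text
t: 5.28
tool_pos: [0.5466, -0.2589, 0.1576]
tool_rot: [-0.18, -2.638, -0.044]
contact_force: [2.4, -1.5, 1.9]
opening: 0.0166
```

```bash
python3 - <<'E'
from h import *
o=ctrl.get_obs(); np.savez("grasp.npz",p=o['tool_pos'],r=o['tool_rot']); print(o)
E
```

```text
{'t': 5.2833, 'q': array([-0.4934882 ,  0.37283841,  1.46157353, -0.17256083,  1.77535789,
       -1.92309273]), 'dq': array([ 0.00039755,  0.00048509,  0.00103564,  0.00022041,  0.00083524,
       -0.0007341 ]), 'effort': array([ 5.10859899e-01, -4.84124136e+01, -3.16197395e+01, -2.91657122e-01,
        1.78105943e+00,  1.31358270e-02]), 'tool_pos': array([ 0.54656681, -0.25889082,  0.1576119 ]), 'tool_rot': array([-0.17957216, -2.63783431, -0.04445075]), 'contact_force': array([ 2.43812714, -1.47890638,  1.93516055]), 'wrist_torque': array([-0.20741749, -0.33038762,  0.06349953]), 'opening': 0.016632497957534003}
```

Request:
jog_arm(
  deltas=[
    [0,0,0,0.4,0,-0.7,0],
    [0,0,0,0.8,0,-1.4,0],
    [0,0,0,1.2,0,-2.2,0],
    [0,0,0,1.2,0,-2.2,0],
    [0,0,0,1.2,0,-2.2,0],
    [0,0,0,1.2,0,-2.2,0],
    [0,0,0,0.8,0,-1.4,0],
    [0,0,0,0.4,0,-0.7,0],
    [0,0,0,0,0,0,0],
    [0,0,0,0,0,0,0],
  ],
)

```text
t: 6.12
tool_pos: [0.5451, -0.2582, 0.3049]
tool_rot: [-0.179, -2.636, -0.046]
contact_force: [0.1, -0.3, -4.9]
opening: 0.0164
```

```bash
python3 - <<'E'
from h import *
o=ctrl.get_obs(); M=R.from_rotvec(o['tool_rot']).as_matrix(); print(o['tool_pos'],M.round(3),o['contact_force'],o['wrist_torque'],o['opening'])
g=np.load("grasp.npz"); print(R.from_matrix(M.T@R.from_rotvec(g['r']).as_matrix()).as_rotvec())
E
```

```text
[ 0.54505317 -0.25820233  0.30492786] [[-0.869  0.135 -0.475]
 [ 0.118  0.991  0.065]
 [ 0.48   0.    -0.877]] [ 0.11339552 -0.30120166 -4.89835647] [-0.0509981  -0.60445233  0.00729228] 0.01642399638781721
[ 0.00118756 -0.00197403  0.00067572]
```

Request:
jog_arm(
  deltas=[
    [-0.021,0,0.039,0,0,0,0],
    [-0.043,0,0.0785,0,0,0,0],
    [-0.043,0,0.0785,0,0,0,0],
    [-0.043,0,0.0785,0,0,0,0],
    [-0.043,0,0.0785,0,0,0,0],
    [-0.043,0,0.0785,0,0,0,0],
    [-0.043,0,0.0785,0,0,0,0],
    [-0.043,0,0.0785,0,0,0,0],
    [-0.043,0,0.0785,0,0,0,0],
    [-0.043,0,0.0785,0,0,0,0],
    [-0.043,0,0.0785,0,0,0,0],
    [-0.043,0,0.0785,0,0,0,0],
  ],
)

```text
t: 7.12
tool_pos: [0.5444, -0.2581, 0.3025]
tool_rot: [-1.488, -2.246, -0.38]
contact_force: [0.3, -0.2, -4.7]
opening: 0.0161
```

Request:
jog_arm(
  deltas=[
    [-0.043,0,0.0785,0,0,0,0],
    [-0.043,0,0.0785,0,0,0,0],
    [-0.043,0,0.0785,0,0,0,0],
    [-0.043,0,0.0785,0,0,0,0],
    [-0.021,0,0.039,0,0,0,0],
    [0,0,0,0,0,0,0],
    [0,0,0,0,0,0,0],
  ],
)

```text
t: 7.7
tool_pos: [0.5443, -0.2581, 0.3035]
tool_rot: [-1.935, -1.942, -0.494]
contact_force: [0.3, -0.2, -4.0]
opening: 0.0167
```

```bash
cat >> h.py <<'E'
g=np.load("grasp.npz")
_B=R.from_euler('z',-7.94,degrees=True).as_matrix(); _G=R.from_rotvec(g['r']).as_matrix()
RT=_G.T@_B   # caddy axes in tool frame
HT=_G.T@(np.array([.5437,-.258,.154])+[.0015,-.0005,0]-g['p'])  # handle centre in tool frame
def caddy(o=None):
    """caddy rotation and lip point from tool pose"""
    o=o or ctrl.get_obs(); M=R.from_rotvec(o['tool_rot']).as_matrix(); C=M@RT
    h=o['tool_pos']+M@HT; lip=h+C@np.array([-.118,0,-.150])
    return C,h,lip
E
python3 - <<'E'
from h import *
o=ctrl.get_obs(); C,h,l=caddy(o); print(o['tool_pos'],C.round(3),h,l,o['q'].round(3))
P=np.array([.53,.259,.099]); f=-C[:,0]; f[2]=0
t=P-.083*f+[0,0,.05]; print('HT',HT,'shift to above rim',to(o['tool_pos']+t-l,o), t-l)
E
```

```text
[ 0.54429111 -0.25807713  0.30348179] [[ 0.002  1.     0.002]
 [-1.     0.002 -0.004]
 [-0.004 -0.002  1.   ]] [ 0.54448034 -0.25665461  0.29987522] [ 0.54399512 -0.13805508  0.15034958] [-0.723  0.138  1.492  0.381  1.844 -0.685]
HT [-0.00049049  0.0002055   0.00384498] shift to above rim [27.46 -1.24 15.25] [-0.01384149  0.31405589 -0.00134958]
```

Request:
jog_arm(
  deltas=[
    [0,0,0,1.4,-0.1,0.7,0],
    [0,0,0,2.6,-0.1,1.4,0],
    [0,0,0,3.0,-0.1,1.7,0],
    [0,0,0,3.0,-0.1,1.7,0],
    [0,0,0,3.0,-0.1,1.7,0],
    [0,0,0,3.0,-0.2,1.7,0],
    [0,0,0,3.0,-0.1,1.7,0],
    [0,0,0,3.0,-0.2,1.7,0],
    [0,0,0,2.5,-0.1,1.4,0],
    [0,0,0,2.0,-0.1,1.1,0],
    [0,0,0,1.0,0,0.5,0],
    [0,0,0,0,0,0,0],
  ],
)

```text
t: 8.7
tool_pos: [0.5311, 0.0588, 0.3031]
tool_rot: [-1.931, -1.948, -0.494]
contact_force: [0.6, -1.2, -4.4]
opening: 0.0162
```

```bash
cat > look.py <<'E'
from h import *
import sys
tag=sys.argv[1]; o=ctrl.get_obs(); C,h,l=caddy(o); print(o['t'],o['tool_pos'],'lip',l.round(4),'f',o['contact_force'].round(2),'tau',o['wrist_torque'].round(2),'q',o['q'].round(2))
a,da,Wa=cloud("scene"); b,db,Wb=cloud("top"); c,dc,Wc=cloud("wrist")
np.savez(tag+".npz",a=a,Wa=Wa,b=b,Wb=Wb,c=c,Wc=Wc)
z=lambda im,x,y,w,h:cv2.resize(im[y:y+h,x:x+w],(400,300),interpolation=cv2.INTER_CUBIC)
cv2.imwrite(f"pics/{tag}.png",np.vstack([np.hstack([z(a,200,110,160,120),z(b,165,140,160,120)]),np.hstack([cv2.resize(c,(400,300)),np.zeros((300,400,3),np.uint8)])])[:,:,::-1])
for n,im,W in (("top",b,Wb),("scene",a,Wa)):
    hsv=cv2.cvtColor(im,cv2.COLOR_RGB2HSV)
    m=(hsv[...,0]>95)&(hsv[...,0]<125)&(hsv[...,1]>100)&(W[...,2]>.08)&(W[...,2]<.115)&(W[...,0]>.4)&(W[...,0]<.66)&(W[...,1]>.13)&(W[...,1]<.4)
    p=W[m][:,:2]
    if len(p)<20: continue
    A=np.c_[2*p,np.ones(len(p))]; s=np.linalg.lstsq(A,(p**2).sum(1),rcond=None)[0]; print(n,'rim',s[:2].round(4),np.sqrt(s[2]+s[:2]@s[:2]).round(4),len(p),p.min(0).round(3),p.max(0).round(3))
E
python3 look.py L1
```

```text
8.7 [0.53107566 0.05883745 0.30305526] lip [0.5307 0.1787 0.1498] f [ 0.62 -1.16 -4.38] tau [-0.67 -0.04  0.05] q [-0.26 -0.17  1.8   0.48  1.65 -0.26]
top rim [0.5283 0.2548] 0.0909 347 [0.434 0.173] [0.624 0.352]
scene rim [0.5273 0.2524] 0.0917 366 [0.427 0.156] [0.625 0.35 ]
```

View pics/L1.png

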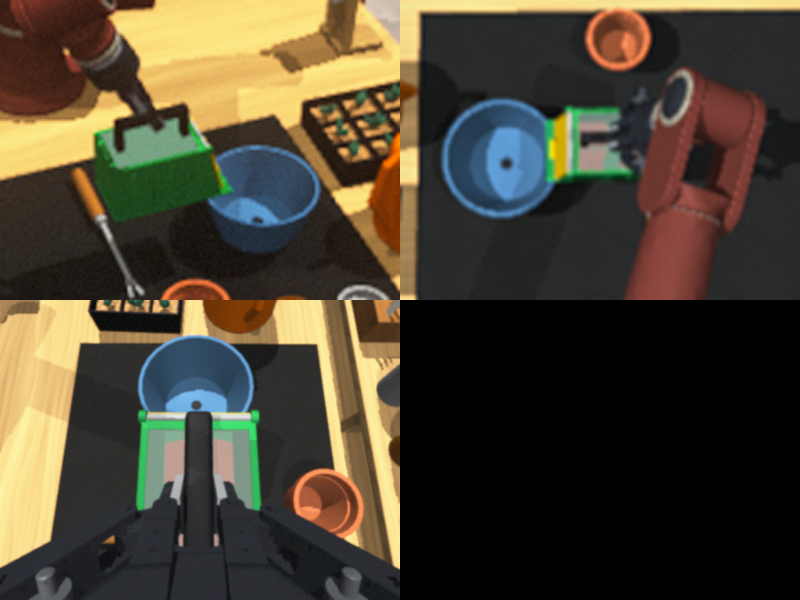

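Wrist view: the handle is at column 200 and the pot at about 196, so they line up. The lip sits above the near rim, roughly 5 mm too far in. Backing off a little and lowering.

Request:
jog_arm(
  deltas=[
    [0,0,0,-0.4,0,0.6,0],
    [0,0,0,-0.4,0,0.6,0],
    [0,0,0,-0.4,0,0.6,0],
    [0,0,0,-0.4,0,0.6,0],
    [0,0,0,-0.4,0,0.6,0],
    [0,0,0,-0.3,0,0.4,0],
    [0,0,0,0,0,0,0],
    [0,0,0,0,0,0,0],
    [0,0,0,0,0,0,0],
  ],
)

```text
t: 9.6
tool_pos: [0.5323, 0.0524, 0.2629]
tool_rot: [-1.937, -1.945, -0.497]
contact_force: [-0.1, 0.7, -3.7]
opening: 0.0167
```

```bash
cat > st.py <<'E'
from h import *
o=ctrl.get_obs(); C,h,l=caddy(o); print(round(o['t'],2),'tcp',o['tool_pos'].round(4),'h',h.round(4),'lip',l.round(4),'f',o['contact_force'].round(2),'tau',o['wrist_torque'].round(3),'tip',np.degrees(np.arctan2(-C[2,0]*-1,C[2,2])).round(1),'yaw',np.degrees(np.arctan2(C[1,0],C[0,0])).round(1),'q4',o['q'][3].round(2))
E
python3 st.py
```

```text
9.6 tcp [0.5323 0.0524 0.2629] h [0.5325 0.0538 0.2593] lip [0.5327 0.1722 0.1096] f [-0.12  0.68 -3.71] tau [-0.6   -0.042 -0.001] tip -0.1 yaw -89.9 q4 0.48
```

Request:
jog_arm(
  deltas=[
    [0,0,0,-0.1,-0.3,0.18,0],
    [0,0,0,-0.1,0,0.18,0],
    [0,0,0,-0.1,0,0.18,0],
    [0,0,0,-0.05,0,0.09,0],
    [0,0,0,0,0,0,0],
    [0,0,0,0,0,0,0],
  ],
)

```text
t: 10.1
tool_pos: [0.529, 0.0524, 0.2553]
tool_rot: [-1.937, -1.945, -0.496]
contact_force: [0.6, -0.5, -3.5]
opening: 0.0164
```

```bash
python3 st.py
```

```text
10.1 tcp [0.529  0.0524 0.2553] h [0.5292 0.0538 0.2517] lip [0.5293 0.1722 0.1019] f [ 0.59 -0.48 -3.52] tau [-0.644  0.02   0.031] tip -0.1 yaw -89.9 q4 0.48
```

Request:
jog_arm(
  deltas=[
    [0,0,0,-0.05,0,0.09,0],
    [0,0,0,-0.05,0,0.09,0],
    [0,0,0,0,0,0,0],
    [0,0,0,0,0,0,0],
  ],
)

```text
t: 10.43
tool_pos: [0.529, 0.0524, 0.2532]
tool_rot: [-1.937, -1.945, -0.496]
contact_force: [1.1, -0.7, -4.4]
opening: 0.0163
```

```bash
python3 st.py
```

```text
10.43 tcp [0.529  0.0524 0.2532] h [0.5292 0.0538 0.2496] lip [0.5293 0.1722 0.0999] f [ 1.11 -0.71 -4.45] tau [-0.588 -0.038 -0.018] tip -0.1 yaw -89.9 q4 0.48
```

Request:
jog_arm(
  deltas=[
    [0,0,0,-0.05,0,0.09,0],
    [0,0,0,-0.05,0,0.09,0],
    [0,0,0,0,0,0,0],
    [0,0,0,0,0,0,0],
  ],
)

```text
t: 10.77
tool_pos: [0.5294, 0.0523, 0.252]
tool_rot: [-1.937, -1.945, -0.497]
contact_force: [-0.4, -1.0, -0.2]
opening: 0.0165
```

```bash
python3 st.py
```

```text
10.77 tcp [0.5294 0.0523 0.252 ] h [0.5296 0.0537 0.2484] lip [0.5299 0.1721 0.0987] f [-0.38 -1.   -0.16] tau [-0.347  0.085  0.06 ] tip -0.1 yaw -89.9 q4 0.48
```

Contact felt: about 4 N, with the flap presumably shut. Next, work out the per-row shift for turning about the lip edge.

```bash
cat > pv.py <<'E'
from h import *
import sys
d=float(sys.argv[1])
p=HT+RT@np.array([-.118,0,-.150]); Ry=R.from_rotvec([0,-d,0]).as_matrix()
s=(p-Ry@p)*100; print('p_t',p.round(4),'shift cm old axes',s.round(4),'new axes',(Ry.T@s).round(4))
M=R.from_rotvec(ctrl.get_obs()['tool_rot']).as_matrix(); print('world y,z in tool',M.T[:,1].round(3),M.T[:,2].round(3))
E
python3 pv.py 0.02; python3 st.py
```

```text
p_t [0.0315 0.0007 0.192 ] shift cm old axes [ 0.3846  0.     -0.0591] new axes [ 0.3834  0.     -0.0667]
world y,z in tool [0.877 0.004 0.48 ] [ 0.48   0.002 -0.877]
10.77 tcp [0.5294 0.0523 0.252 ] h [0.5296 0.0537 0.2484] lip [0.5299 0.1721 0.0987] f [-0.38 -1.   -0.16] tau [-0.347  0.085  0.06 ] tip -0.1 yaw -89.9 q4 0.48
```

Request:
jog_arm(
  deltas=[
    [0,-0.02,0,0.384,0,-0.063,0],
    [0,-0.02,0,0.384,0,-0.063,0],
    [0,-0.02,0,0.384,0,-0.063,0],
    [0,-0.02,0,0.384,0,-0.063,0],
    [0,-0.02,0,0.384,0,-0.063,0],
    [0,0,0,0,0,0,0],
    [0,0,0,0,0,0,0],
  ],
)

```text
t: 11.35
tool_pos: [0.5291, 0.0687, 0.2629]
tool_rot: [-1.996, -2.007, -0.407]
contact_force: [1.1, -0.8, -1.2]
opening: 0.0167
```

```bash
python3 st.py
```

```text
11.35 tcp [0.5291 0.0687 0.2629] h [0.5293 0.0698 0.2591] lip [0.5295 0.1725 0.0983] f [ 1.08 -0.76 -1.22] tau [-0.169 -0.098  0.04 ] tip 5.6 yaw -89.9 q4 0.39
```

Request:
jog_arm(
  deltas=[
    [0,-0.02,0,0.41,0,-0.052,0],
    [0,-0.02,0,0.41,0,-0.052,0],
    [0,-0.02,0,0.41,0,-0.052,0],
    [0,-0.02,0,0.41,0,-0.052,0],
    [0,-0.02,0,0.41,0,-0.052,0],
    [0,-0.02,0,0.41,0,-0.052,0],
    [0,0,0,0,0,0,0],
    [0,0,0,0,0,0,0],
  ],
)

```text
t: 12.02
tool_pos: [0.5288, 0.0908, 0.2738]
tool_rot: [-2.066, -2.076, -0.293]
contact_force: [-0.7, -0.6, -0.1]
opening: 0.0165
```

```bash
python3 st.py
```

```text
12.02 tcp [0.5288 0.0908 0.2738] h [0.529  0.0914 0.27  ] lip [0.5292 0.1743 0.098 ] f [-0.71 -0.57 -0.14] tau [-0.128 -0.027  0.05 ] tip 12.5 yaw -89.9 q4 0.28
```

Request:
jog_arm(
  deltas=[
    [0,-0.02,0,0.4,0,-0.065,0],
    [0,-0.02,0,0.4,0,-0.065,0],
    [0,-0.02,0,0.4,0,-0.065,0],
    [0,-0.02,0,0.4,0,-0.065,0],
    [0,-0.02,0,0.39,0,-0.065,0],
    [0,-0.02,0,0.39,0,-0.065,0],
    [0,0,0,0,0,0,0],
    [0,0,0,0,0,0,0],
  ],
)

```text
t: 12.68
tool_pos: [0.5285, 0.113, 0.2827]
tool_rot: [-2.132, -2.143, -0.171]
contact_force: [0.1, 0.4, -4.3]
opening: 0.0162
```

```bash
python3 st.py
```

```text
12.68 tcp [0.5285 0.113  0.2827] h [0.5287 0.1131 0.2789] lip [0.5288 0.1746 0.0982] f [ 0.11  0.41 -4.3 ] tau [ 0.099 -0.032  0.02 ] tip 19.4 yaw -89.9 q4 0.16
```

Request:
jog_arm(
  deltas=[
    [0,0,0,-0.013,0,0.08,0],
    [0,0,0,0,0,0,0],
    [0,0,0,0,0,0,0],
  ],
)

```text
t: 12.93
tool_pos: [0.5287, 0.1123, 0.2824]
tool_rot: [-2.134, -2.141, -0.172]
contact_force: [-1.0, 1.1, -1.8]
opening: 0.0166
```

```bash
python3 st.py
```

```text
12.93 tcp [0.5287 0.1123 0.2824] h [0.5289 0.1124 0.2785] lip [0.5292 0.1741 0.0979] f [-0.98  1.06 -1.83] tau [0.229 0.295 0.088] tip 19.3 yaw -90.0 q4 0.16
```

Request:
jog_arm(
  deltas=[
    [0,-0.02,0,0.384,0,-0.06,0],
    [0,-0.02,0,0.384,0,-0.06,0],
    [0,-0.02,0,0.384,0,-0.06,0],
    [0,-0.02,0,0.384,0,-0.06,0],
    [0,-0.02,0,0.384,0,-0.06,0],
    [0,-0.02,0,0.384,0,-0.06,0],
    [0,0,0,0,0,0,0],
    [0,0,0,0,0,0,0],
  ],
)

```text
t: 13.6
tool_pos: [0.5288, 0.1356, 0.2884]
tool_rot: [-2.196, -2.207, -0.046]
contact_force: [-0.2, -0.1, -3.0]
opening: 0.0166
```

```bash
python3 st.py; python3 look.py L2
```

```text
13.6 tcp [0.5288 0.1356 0.2884] h [0.529  0.1353 0.2846] lip [0.5294 0.1748 0.0979] f [-0.16 -0.08 -2.97] tau [ 0.292 -0.033  0.049] tip 26.2 yaw -89.9 q4 0.04
13.6 [0.52876023 0.13558942 0.28843015] lip [0.5294 0.1748 0.0979] f [-0.16 -0.08 -2.97] tau [ 0.29 -0.03  0.05] q [ 0.1  -0.16  1.76  0.04  1.54  0.09]
top rim [0.5281 0.2547] 0.0912 264 [0.434 0.173] [0.624 0.352]
scene rim [0.5271 0.2542] 0.0926 230 [0.425 0.171] [0.623 0.351]
```

View pics/L2.png

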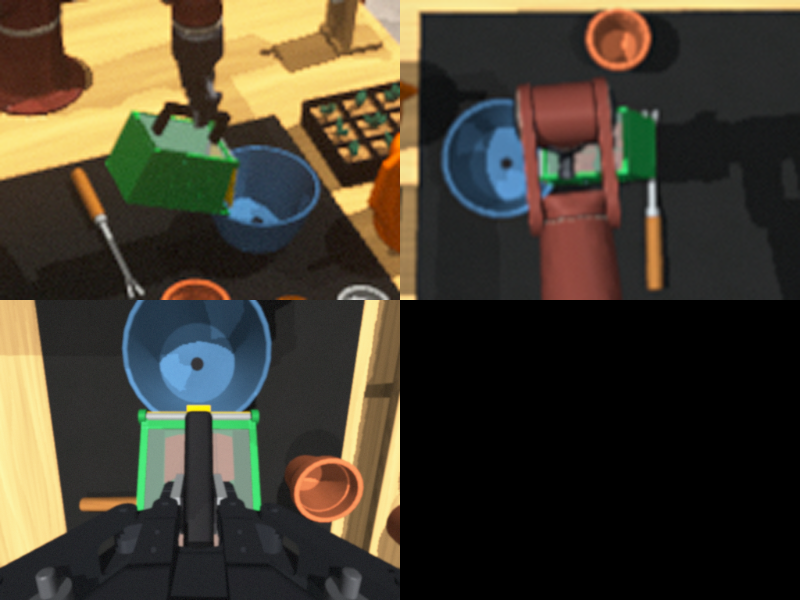

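The lip rests on the rim, the flap's yellow edge has started to swing out (198,408 in the wrist pane), and the pot hasn't moved. Continuing the tip.

Request:
jog_arm(
  deltas=[
    [0,-0.02,0,0.384,0,-0.05,0],
    [0,-0.02,0,0.384,0,-0.05,0],
    [0,-0.02,0,0.384,0,-0.05,0],
    [0,-0.02,0,0.384,0,-0.05,0],
    [0,-0.02,0,0.384,0,-0.05,0],
    [0,-0.02,0,0.384,0,-0.05,0],
    [0,0,0,0,0,0,0],
    [0,0,0,0,0,0,0],
  ],
)

```text
t: 14.42
tool_pos: [0.5288, 0.1584, 0.2917]
tool_rot: [2.175, 2.185, -0.086]
contact_force: [-1.0, -0.6, 0.7]
opening: 0.0162
```

```bash
python3 st.py
```

```text
14.42 tcp [0.5288 0.1584 0.2917] h [0.529  0.1576 0.2879] lip [0.5296 0.1744 0.0978] f [-0.96 -0.64  0.73] tau [ 0.123  0.066 -0.103] tip 33.1 yaw -90.0 q4 -0.08
```

Request:
jog_arm(
  deltas=[
    [0,-0.02,0,0.384,0,-0.062,0],
    [0,-0.02,0,0.384,0,-0.062,0],
    [0,-0.02,0,0.384,0,-0.062,0],
    [0,-0.02,0,0.384,0,-0.062,0],
    [0,-0.02,0,0.384,0,-0.062,0],
    [0,0,0,0,0,0,0],
    [0,0,0,0,0,0,0],
  ],
)

```text
t: 15.0
tool_pos: [0.5286, 0.1778, 0.2923]
tool_rot: [2.122, 2.131, -0.19]
contact_force: [-0.3, 0.5, 0.6]
opening: 0.0165
```

```bash
python3 st.py
```

```text
15.0 tcp [0.5286 0.1778 0.2923] h [0.5289 0.1766 0.2886] lip [0.5295 0.1744 0.0977] f [-0.32  0.53  0.58] tau [0.091 0.104 0.026] tip 38.9 yaw -90.0 q4 -0.17
```

Request:
jog_arm(
  deltas=[
    [0,-0.02,0,0.384,0,-0.065,0],
    [0,-0.02,0,0.384,0,-0.065,0],
    [0,-0.02,0,0.384,0,-0.065,0],
    [0,-0.02,0,0.384,0,-0.065,0],
    [0,-0.02,0,0.384,0,-0.065,0],
    [0,0,0,0,0,0,0],
    [0,0,0,0,0,0,0],
    [0,0,0,0,0,0,0],
    [0,0,0,0,0,0,0],
  ],
)

```text
t: 15.75
tool_pos: [0.5285, 0.1967, 0.291]
tool_rot: [2.068, 2.075, -0.29]
contact_force: [-0.4, 0.8, -0.5]
opening: 0.0163
```

```bash
python3 st.py; python3 look.py L3
```

```text
15.75 tcp [0.5285 0.1967 0.291 ] h [0.5287 0.1952 0.2874] lip [0.5294 0.174  0.0978] f [-0.44  0.75 -0.51] tau [ 0.259 -0.057  0.003] tip 44.5 yaw -90.1 q4 -0.26
15.75 [0.52848803 0.19671421 0.29100295] lip [0.5294 0.174  0.0978] f [-0.44  0.75 -0.51] tau [ 0.26 -0.06  0.  ] q [ 0.34 -0.04  1.66 -0.26  1.61  0.34]
top rim [0.5304 0.249 ] 0.0888 32 [0.455 0.173] [0.614 0.34 ]
scene rim [0.5277 0.2523] 0.0923 251 [0.43  0.165] [0.625 0.352]
```

View pics/L3.png

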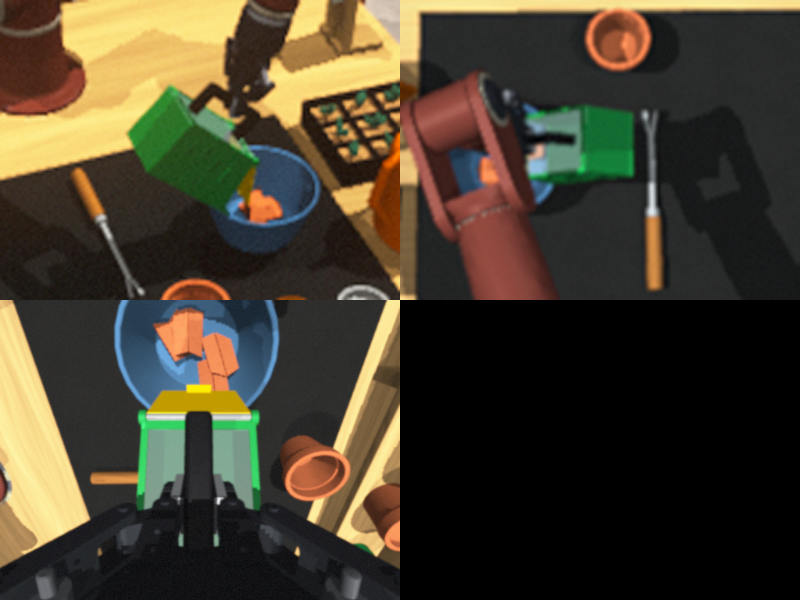

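Crocks show in the pot (wrist pane: two near (180,335), two near (215,365)), and the caddy's floor looks clear through its top. I'll tip a little further to make sure, then look closer.

Request:
jog_arm(
  deltas=[
    [0,-0.02,0,0.384,0,-0.062,0],
    [0,-0.02,0,0.384,0,-0.062,0],
    [0,-0.02,0,0.384,0,-0.062,0],
    [0,-0.02,0,0.384,0,-0.062,0],
    [0,0,0,0,0,0,0],
    [0,0,0,0,0,0,0],
    [0,0,0,0,0,0,0],
    [0,0,0,0,0,0,0],
    [0,0,0,0,0,0,0],
  ],
)

```text
t: 16.65
tool_pos: [0.5284, 0.2121, 0.2887]
tool_rot: [2.022, 2.029, -0.366]
contact_force: [-0.3, -1.3, -1.9]
opening: 0.0165
```

```bash
python3 st.py; python3 - <<'E'
from h import *
im,d,W=cloud("wrist"); a,_,_=cloud("scene")
c1=cv2.resize(im[0:150,120:380],(780,450),interpolation=cv2.INTER_CUBIC)
cv2.imwrite("pics/L4.png",c1[:,:,::-1])
hsv=cv2.cvtColor(im,cv2.COLOR_RGB2HSV); v,u=np.mgrid[:384,:512]
m=(hsv[...,0]<14)&(hsv[...,1]>90)&(v<140)&(u>130)&(u<370)&(d>0)
k,l,s,c=cv2.connectedComponentsWithStats(m.astype(np.uint8))
for i in range(1,k):
    if s[i,4]>60: print(s[i],W[l==i].min(0).round(3),W[l==i].max(0).round(3))
E
```

```text
16.65 tcp [0.5284 0.2121 0.2887] h [0.5286 0.2103 0.2852] lip [0.5293 0.1741 0.0979] f [-0.3  -1.34 -1.94] tau [ 0.203 -0.04   0.001] tip 49.1 yaw -90.1 q4 -0.33
[ 194    4  113  104 5778] [0.463 0.199 0.01 ] [0.588 0.301 0.053]
```

View pics/L4.png

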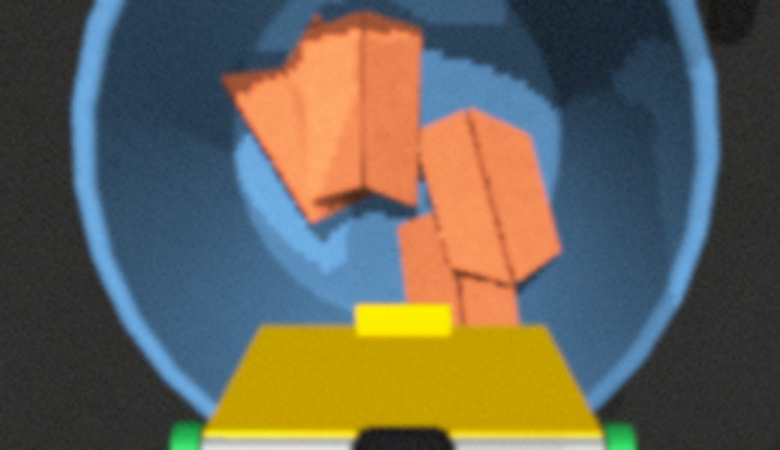

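The four crocks lie apart in the pot: (265,130), (360,110), (435,270) and (500,195) in the crop. The flap hangs over the near edge. Now lift the lip slightly and turn the caddy upright.

Request:
jog_arm(
  deltas=[
    [0,0,0,-0.15,0,-0.4,0],
    [0,0,0,-0.15,0,-0.4,0],
    [0,0.04,0,-0.768,0,0.126,0],
    [0,0.04,0,-0.768,0,0.126,0],
    [0,0.04,0,-0.768,0,0.126,0],
    [0,0.04,0,-0.768,0,0.126,0],
    [0,0.04,0,-0.768,0,0.126,0],
    [0,0.04,0,-0.768,0,0.126,0],
    [0,0.04,0,-0.768,0,0.126,0],
    [0,0.04,0,-0.768,0,0.126,0],
    [0,0.04,0,-0.768,0,0.126,0],
    [0,0.04,0,-0.768,0,0.126,0],
  ],
)

```text
t: 17.75
tool_pos: [0.5286, 0.1345, 0.2992]
tool_rot: [-2.196, -2.205, -0.048]
contact_force: [1.2, -1.0, -4.2]
opening: 0.0163
```

Request:
jog_arm(
  deltas=[
    [0,0.04,0,-0.768,0,0.126,0],
    [0,0.04,0,-0.768,0,0.126,0],
    [0,0.04,0,-0.768,0,0.126,0],
    [0,0.04,0,-0.768,0,0.126,0],
    [0,0.04,0,-0.768,0,0.126,0],
    [0,0.04,0,-0.768,0,0.126,0],
    [0,0.04,0,-0.768,0,0.126,0],
    [0,0.04,0,-0.768,0,0.126,0],
    [0,0.04,0,-0.768,0,0.126,0],
    [0,0.04,0,-0.768,0,0.126,0],
    [0,0.04,0,-0.768,0,0.126,0],
    [0,0,0,0,0,0,0],
  ],
)

```text
t: 18.75
tool_pos: [0.5284, 0.0549, 0.2635]
tool_rot: [-1.952, -1.954, -0.475]
contact_force: [0.2, -0.2, -3.6]
opening: 0.0165
```

```bash
python3 st.py; python3 - <<'E'
from h import *
o=ctrl.get_obs();C,h,l=caddy(o);M=R.from_rotvec(o['tool_rot']).as_matrix()
print('up in tool',M.T[:,2].round(3),'y',M.T[:,1].round(3),'x',M.T[:,0].round(3))
E
```

```text
18.75 tcp [0.5284 0.0549 0.2635] h [0.5286 0.0562 0.2598] lip [0.5285 0.1714 0.1077] f [ 0.15 -0.2  -3.58] tau [-0.532  0.011  0.   ] tip 1.1 yaw -90.1 q4 0.46
up in tool [ 0.461 -0.003 -0.887] y [0.887 0.002 0.461] x [-0.     1.    -0.003]
```

Request:
jog_arm(
  deltas=[
    [0,0.02,0,0.7,0,-1.3,0],
    [0,0,0,0.7,0,-1.3,0],
    [0,0,0,-1.3,0,-0.7,0],
    [0,0,0,-2.5,0,-1.3,0],
    [0,0,0,-2.8,0,-1.5,0],
    [0,0,0,-2.8,0,-1.5,0],
    [0,0,0,-2.8,0,-1.5,0],
    [0,0,0,-2.8,0,-1.5,0],
    [0,0,0,-2.8,0,-1.5,0],
    [0,0,0,-2.8,0,-1.5,0],
    [0,0,0,-2.8,0,-1.5,0],
    [0,0,0,-1.5,0,-0.8,0],
  ],
)

```text
t: 19.75
tool_pos: [0.5306, -0.2284, 0.2934]
tool_rot: [-1.942, -1.947, -0.494]
contact_force: [0.4, -0.2, -2.9]
opening: 0.0165
```

Request:
jog_arm(
  deltas=[
    [0,0,0,0,0,0,0],
    [0,0,0,0,0,0,0],
  ],
)

```text
t: 19.92
tool_pos: [0.5306, -0.2257, 0.293]
tool_rot: [-1.938, -1.945, -0.496]
contact_force: [-0.2, -0.3, -3.0]
opening: 0.0164
```

```bash
python3 st.py; python3 - <<'E'
from h import *
o=ctrl.get_obs();C,h,l=caddy(o);M=R.from_rotvec(o['tool_rot']).as_matrix()
print('up in tool',M.T[:,2].round(3),'C',C[2].round(4),'shift down to h .156 cm',to(o['tool_pos']+[0,0,.156-h[2]],o), h[2]-.154)
E
```

```text
19.92 tcp [ 0.5306 -0.2257  0.293 ] h [ 0.5308 -0.2243  0.2894] lip [ 0.5311 -0.1061  0.1395] f [-0.21 -0.33 -3.01] tau [-0.485 -0.026 -0.002] tip -0.1 yaw -90.0 q4 0.39
up in tool [ 0.479  0.002 -0.878] C [-0.0013  0.0024  1.    ] shift down to h .156 cm [-6.39 -0.02 11.71] 0.13537754384821307
```

The weight on the hand dropped by about 1.4 N, which matches four crocks. Lowering onto the mat.

Request:
jog_arm(
  deltas=[
    [0,0,0,-0.6,0,1.1,0],
    [0,0,0,-1.0,0,1.8,0],
    [0,0,0,-1.2,0,2.2,0],
    [0,0,0,-1.2,0,2.2,0],
    [0,0,0,-1.0,0,1.8,0],
    [0,0,0,-0.6,0,1.1,0],
    [0,0,0,-0.4,0,0.7,0],
    [0,0,0,0,0,0,0],
    [0,0,0,0,0,0,0],
  ],
)

```text
t: 20.67
tool_pos: [0.5305, -0.2253, 0.1681]
tool_rot: [-1.936, -1.946, -0.496]
contact_force: [0.6, 0.6, -2.1]
opening: 0.0164
```

```bash
python3 st.py; python3 look.py L5 >/dev/null
```

```text
20.67 tcp [ 0.5305 -0.2253  0.1681] h [ 0.5307 -0.2239  0.1645] lip [ 0.5309 -0.1056  0.0147] f [ 0.59  0.63 -2.09] tau [-0.496 -0.004 -0.06 ] tip -0.1 yaw -89.9 q4 0.38
```

Request:
jog_arm(
  deltas=[
    [0,0,0,-0.1,0,0.18,0],
    [0,0,0,-0.1,0,0.18,0],
    [0,0,0,-0.05,0,0.09,0],
    [0,0,0,0,0,0,0],
    [0,0,0,0,0,0,0],
  ],
)

```text
t: 21.23
tool_pos: [0.5301, -0.2257, 0.1622]
tool_rot: [-1.937, -1.944, -0.496]
contact_force: [0.3, -0.0, -3.2]
opening: 0.0163
```

```bash
python3 st.py
```

```text
21.23 tcp [ 0.5301 -0.2257  0.1622] h [ 0.5303 -0.2243  0.1586] lip [ 0.5304 -0.1059  0.0089] f [ 0.25 -0.02 -3.23] tau [-0.478 -0.029 -0.005] tip -0.1 yaw -90.0 q4 0.38
```

Request:
jog_arm(
  deltas=[
    [0,0,0,-0.05,0,0.09,0],
    [0,0,0,-0.05,0,0.09,0],
    [0,0,0,-0.05,0,0.09,0],
    [0,0,0,0,0,0,0],
    [0,0,0,0,0,0,0],
  ],
)

```text
t: 21.65
tool_pos: [0.5301, -0.2257, 0.1591]
tool_rot: [-1.937, -1.945, -0.496]
contact_force: [-0.2, 0.0, -3.1]
opening: 0.0166
```

```bash
python3 st.py
```

```text
21.65 tcp [ 0.5301 -0.2257  0.1591] h [ 0.5303 -0.2243  0.1555] lip [ 0.5304 -0.1059  0.0058] f [-0.18  0.02 -3.06] tau [-0.5   -0.05  -0.037] tip -0.1 yaw -89.9 q4 0.38
```

Request:
jog_arm(
  deltas=[
    [0,0,0,-0.05,0,0.09,0],
    [0,0,0,-0.05,0,0.09,0],
    [0,0,0,0,0,0,0],
    [0,0,0,0,0,0,0],
  ],
)

```text
t: 21.98
tool_pos: [0.5302, -0.2258, 0.1575]
tool_rot: [-1.937, -1.945, -0.496]
contact_force: [-0.9, 0.4, -1.3]
opening: 0.0164
```

```bash
python3 st.py
```

```text
21.98 tcp [ 0.5302 -0.2258  0.1575] h [ 0.5304 -0.2244  0.1539] lip [ 0.5306 -0.106   0.0042] f [-0.85  0.35 -1.3 ] tau [-0.343  0.156  0.092] tip -0.1 yaw -89.9 q4 0.38
```

Request:
jog_arm(
  deltas=[
    [0,0,0,-0.02,0,0.04,0],
    [0,0,0,0,0,0,0.4],
    [0,0,0,0,0,0,0.6],
    [0,0,0,0,0,0,1],
    [0,0,0,0,0,0,1],
    [0,0,0,0,0,0,1],
    [0,0,0,0,0,0,1],
    [0,0,0,0,0,0,1],
  ],
)

```text
t: 22.65
tool_pos: [0.5302, -0.2257, 0.1568]
tool_rot: [-1.937, -1.945, -0.496]
contact_force: [-0.4, 0.8, 0.6]
opening: 0.0852
```

Request:
jog_arm(
  deltas=[
    [0,0,0,0,0,-0.5,1],
    [0,0,0,0,0,-1,1],
    [0,0,0,0,0,-2,1],
    [0,0,0,0,0,-3,1],
    [0,0,0,0,0,-3,1],
    [0,0,0,0,0,-3,1],
    [0,0,0,0,0,-3,1],
    [0,0,0,0,0,0,1],
    [0,0,0,0,0,0,1],
  ],
)

```text
t: 23.4
tool_pos: [0.531, -0.3018, 0.2959]
tool_rot: [-1.941, -1.949, -0.497]
contact_force: [0.2, 0.6, -0.7]
opening: 0.0856
```

```bash
sed -i 's/z(a,200,110,160,120),z(b,165,140,160,120)/z(a,160,130,200,150),z(b,170,130,200,150)/; s/np.zeros((300,400,3),np.uint8)/z(b,178,168,80,60)/' look.py; python3 st.py; python3 look.py L6
```

```text
23.4 tcp [ 0.531  -0.3018  0.2959] h [ 0.5312 -0.3004  0.2923] lip [ 0.5321 -0.1827  0.1421] f [ 0.23  0.56 -0.73] tau [-0.236 -0.007 -0.015] tip 0.1 yaw -90.0 q4 0.36
23.4 [ 0.53101883 -0.30184264  0.29592684] lip [ 0.5321 -0.1827  0.1421] f [ 0.23  0.56 -0.73] tau [-0.24 -0.01 -0.01] q [-0.78  0.17  1.46  0.36  1.85 -0.75]
top rim [0.5284 0.2542] 0.0912 406 [0.434 0.16 ] [0.624 0.352]
scene rim [0.5275 0.2533] 0.0919 291 [0.427 0.156] [0.625 0.348]
```

View pics/L6.png

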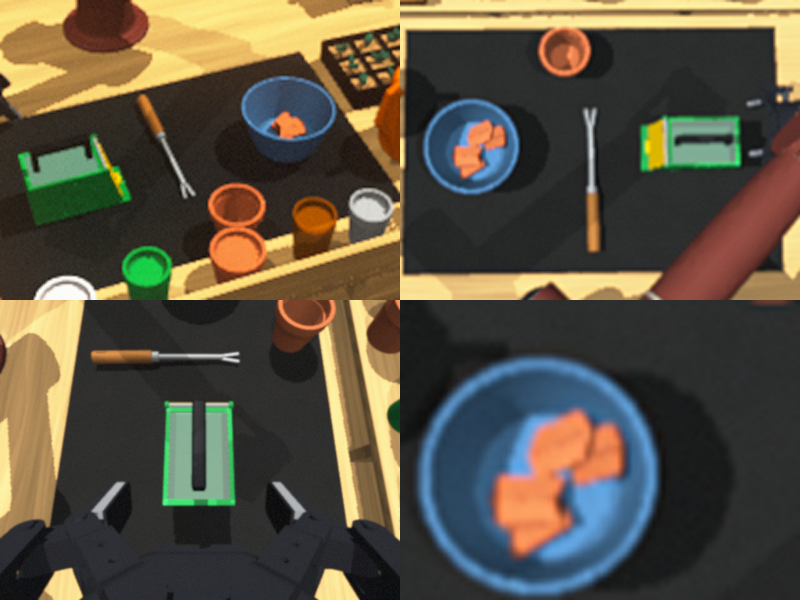

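The empty caddy stands upright on the mat. No yellow shows past its front edge in the wrist pane (y≈403), so the flap is shut. All four crocks lie low in the pot and the other things are where they were. Handing in.

```bash
python3 -c "
from station import ctrl
print(ctrl.finish_job())"
```

```text
the job is handed in; nothing more can be done
None
```

The job is handed in at about 23.5 s of the 72 s allowed. All four crocks are in the blue pot, and the empty caddy stands on the mat, let go. The station gave no verdict, so this rests on my own checks.

**What I did:**
1. Gripped the handle with the hand leant back about 29°, lifted the caddy and turned it to face the pot.
2. Rested its lip on the rim at about 4 N, feeling for contact.
3. Tipped it about the lip in small steps to 49°, correcting the height from the force reading. The readings between steps put the load at roughly 1–5 N, give or take about 1 N of noise.
4. Turned it upright with the lip just clear of the rim, then set it down facing the pot, right of the weeder, and released it.

**Last checks:**
- **Crocks:** all four show in the pot. Before the caddy was turned back, their highest measured point was about 0.05 m above the table, well below the rim. The weight on the hand dropped by about 1.4 N, which matches four crocks.
- **Pot:** its measured rim centre moved less than 2 mm.
- **Caddy:** it was upright to 0.1° as it was set down. The flap looks shut in the last picture, but I did not measure its angle.
- **Bystanders:** those in the final views look undisturbed. I did not measure them, and the spray bottle and trowel were outside those views.
- **Weakest moments:** the rim load fell to about 0.6 N at 19° of tip and about 1.5 N at 26°, and was raised after each. I did not measure the flap angle against the lip contact while tipping.

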